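# Touch off a trimmer chassis and set its pin

### The arm

A 6-joint arm with a two-finger parallel gripper is mounted at the origin on the work surface. World frame = base frame: x ahead of the robot, y to its left, z up, the work surface at z = 0. Lengths are in m, angles in rad, forces in N, time in s.
With the tool pointing down it reaches from about 0.35 to 0.775 m from the base axis. Payload 5.5 kg.
Tool frame: the origin (TCP) lies at the very end of the fingers, on their centre line; the grasp point (between the pads) lies env.hold_point_z behind it (env.hold_point_z is the distance from the TCP to the grasp point, in m); z points along the fingers, y is the line along which they close (so a half turn about z gives the same grasp; the last joint's range is limited). The gripper opens to 85 mm and grips with 20 to 120 N. Pads are 22 mm wide; open, the fingers measure 114 mm over their backs; the gripper's body (76 mm by 85 mm) begins 54 mm behind the grasp point. The pads swing forward as they close: fully open they stand 13 mm farther back than shut.
Start: joints at [-1.328, 0.313, 0.046, 1.304, 0, 1.431], TCP at [0.215, -0.533, 0.231] pointing down, gripper open.
Joint ranges: [-2.76, 2.76], [-0.86, 1.69], [-1.03, 1.26], [-2.2, 2.34], [-1.47, 1.5], [-3.14, 3.14]. Speed limits (rad/s): [2.57, 2.57, 3.14, 3.14, 3.14, 3.14].

### API

Orientations are given as a unit quaternion [w, x, y, z].
In Python, from workcell import env gives the robot as it stands.
- The arm moves only by the tool carry_out, never from a script. Its argument "steps" is a list of rows, each a list of 3 entries, a list of its own where there are three numbers: the turn, a rotation vector about the tool's x, y, z in degrees, then the shift along the tool's x, y, z in cm, then the closure in counts, from 0 (fully open) to 255 (shut). A call has exactly 8 rows; each row is the pose to reach, as a shift and turn from the pose commanded when the call began, along the tool's axes at that moment; what a row does not reach only later rows make up. A row lasts 1/8 s, in which the tool goes at most 62.5 mm and 10.7 degrees, less where a joint would pass 70% of its speed; a pose out of reach is approached as far as the arm can. A call with a gripper value outside its range is refused whole. The fingers move at their own pace and stop on an object; "force" is the grip in N (left out, the last holds). Time passes only in rows, so rows that repeat a pose let the fingers close, or fill a call up. It gives the time, the measured TCP pose, the force, the opening and the grip force at its end, in the units of the state.
- env.get_state(): the state, without advancing time (a new reading comes with each control period).
- env.read_camera(name): name is "side" or "top"; returns (picture, depth): 420x560x3 uint8, red, green, blue; 420x560 float32, m along the optical axis (not along the pixel's ray), 0 where there is no reading.
- env.get_calibration(name): a dict with "fx", "fy", "cx", "cy" (pixels), "origin" and "orientation" of the camera in the world. Camera axes: x right, y up, looking along -z (the intrinsics and any distortion apply to the point x, -y, -z); pixel columns grow to the right and rows downward; lengths in m; the calibration is good to about 2 mm. A picture is of the moment at which its call begins. get_calibration takes no time and is no camera call.
- env.hand_in(): hands the job in; it is judged then, once.
The state is a dict: "clock": time; "joint_pos": joint angles; "qvel": joint speeds; "tau": joint torques, N m; "tcp_pos": TCP position; "orientation": TCP orientation; "wrist_force": force on the tool from outside, world axes, zero at the start; "ft_torque": the same for the moment, N m; "finger_gap": finger opening in m; "grip_force": force on a finger pad.
Only numpy, scipy, OpenCV 4.12 (cv2) and the standard library are available. Lean on these libraries where they do the work, as an engineer would, in place of code of your own. Each camera call takes 0.05 s, during which the arm holds its last target. There are 200 camera calls.

### The job

The trimmer chassis has been clamped in the holder by eye, so nobody knows exactly where it sits: take the steel setting pin out of its stand and, with the pin held upright, gently touch off the chassis with the pin's shank at three points, resting against it for about half a second each time - the long side facing away from the clamp, first near the neck end, then near the bore end, and last the short plain end face by the bore. From these three touches find the bore, lower the pin gently into it until it is fully home, let go and leave it standing upright. Never press on the chassis or holder with more than 25 N and leave the other things on the bench where they are.

Things in the scene. Friction and masses are not known exactly. Their poses are not given: they have to be found in the camera images.
- holder: Fixed work holder: dark steel base plate 130 (x) x 170 (y) x 12 mm, grey pedestal and, on its -x side, a toe clamp (post at x -50, y 0; strap reaching to x -14, nut top 79 mm above the table). Carries the clamped trimmer chassis. Origin: centre of the base's underside, on the table; x points away from the clamp, y along the chassis towards its neck, z up.
- chassis_nominal (a point): Where the centre of the chassis's underside should be (35 mm above the table, holder x 0, y 0). Chassis: aluminium block 60 (x) x 130 (y) x 30 mm, flat upright sides, top 65 mm above the table. By-eye clamping: really up to 5 mm off in x and in y and turned up to 0.07 rad about this vertical; not measured. Held rigidly. Black round neck 26 mm thick sticks out of its +y end, 30 mm.
- bore_nominal (a point): Nominal centre of the bore's mouth in the chassis top: holder x 12, y -45, z 65 mm; the true one is up to 11 mm away. Blind bore 13.5 mm diameter, 22 mm deep, 1.5 mm chamfer; its axis is 18 mm from the long +x side and 20 mm from the plain -y end face. At y > -25 a cell and a motor lie half sunk, rising up to 11 mm above the chassis top.
- touch_neck (a point): First touch, nominal: on the long +x side near the neck, holder x 30, y 45, z 50 mm; touch by moving to -x. Anywhere with the pin at y 15 to 65 will do. At each touch hold the pin upright with its tip 25 to 58 mm above the table; 2 to 10 N is right.
- touch_bore (a point): Second touch, nominal: on the same long side near the bore, holder x 30, y -45, z 50 mm; touch by moving to -x. Anywhere with the pin at y -58 to -15 will do.
- touch_end (a point): Third touch, nominal: on the plain -y end face by the bore, holder x 8, y -65, z 50 mm; touch by moving to +y. Anywhere with the pin at x -20 to 22 will do.
- pin: Loose setting pin, 110 to 180 g: round steel shank 12 mm diameter, 50 mm long with a slightly chamfered tip, and above it a dark square head 20 x 20 mm, 32 mm high (z 50 to 82 mm above the tip). Origin: centre of the tip; z up along the pin; x and y square to the head's faces. Fully home in the bore its tip is 22 mm below the chassis top, 43 mm above the table.
- pin_tip (a point): Centre of the pin's tip (same point as the pin's origin).
- pin_head (a point): Centre of the pin's square head, 66 mm above the tip: the place to grip.
- stand: Fixed wooden block 60 x 60 x 30 mm with a 22 mm deep hole (13.5 mm diameter) in which the pin stands at the start, tip 8 mm above the table. Origin: centre of its underside.
- shell: Bystander: grey open plastic half shell 45 x 140 x 24 mm. Origin: centre of its underside.
- screwdriver: Bystander: screwdriver lying on the mat.
- motor: Bystander: small upright steel motor can, 26 mm diameter, 38 mm high with its shaft. Origin: centre of its underside.
- jar: Bystander: small closed jar, 44 mm diameter, 50 mm high. Origin: centre of its underside.
- tray: Bystander: white divided tray 100 x 140 x 20 mm. Origin: centre of its underside.
- cell_box: Bystander: white box 60 x 35 x 22 mm. Origin: centre of its underside.
There are look-alikes about, which are no part of the job. What is meant by the pin is not pink or red, and is the larger of those in its own colour.

How it is judged:
On the way, in this order (a step that is already met when the one before it is completed fails the run):
1. the pin rests gently against the long side away from the clamp, near the neck end (contact force between pin and holder above 1 N and angle between pin's own z axis and vertical below 0.2 rad and x of pin_tip in the frame of holder between 0.024 and 0.055 m and y of pin_tip in the frame of holder between 0.008 and 0.072 m and z of pin_tip in the frame of holder between 0.02 and 0.062 m), for 0.25 s.
2. the pin rests gently against the same long side, near the bore end (contact force between pin and holder above 1 N and angle between pin's own z axis and vertical below 0.2 rad and x of pin_tip in the frame of holder between 0.024 and 0.055 m and y of pin_tip in the frame of holder between -0.075 and -0.008 m and z of pin_tip in the frame of holder between 0.02 and 0.062 m), for 0.25 s.
3. the pin rests gently against the short end face by the bore (contact force between pin and holder above 1 N and angle between pin's own z axis and vertical below 0.2 rad and x of pin_tip in the frame of holder between -0.03 and 0.027 m and y of pin_tip in the frame of holder between -0.09 and -0.062 m and z of pin_tip in the frame of holder between 0.02 and 0.062 m), for 0.25 s.
4. the pin stands fully home in the bore (z of pin_tip in the frame of holder between 0.04 and 0.0475 m and horizontal distance between pin_tip and bore_nominal below 0.016 m and angle between pin's own z axis and vertical below 0.1 rad), for 0.2 s.
At the end, for the whole second after the job is handed in: The pin stands at rest and released in the bore: within 0.1 rad of upright, its tip 40 to 47.5 mm above the holder's underside (fully home is 43 mm) and within 16 mm horizontally of the nominal bore (all of step 4 and linear speed of pin below 0.01 m/s and angular speed of pin below 0.1 rad/s); the robot touches nothing.
It fails at once if the pin, fingers or arm press on the chassis or holder with more than 25 N (contact force between any of pin, the fingers, the arm and holder above 25 N).
It fails at once if a bystander is moved by more than 30 mm (distance of any of shell, screwdriver, motor, jar, tray, cell_box from where it was at the start of the episode above 0.03 m).
It also fails if it takes over 69 s, if anything falls off the work surface, if the arm or the gripper's body presses on something with over 40 N, if the wrist force passes 120 N, or if a joint passes its speed limit or range.

## Working session

There is one attempt and no reset: what is moved stays moved. The work goes in short steps, Python scripts to look and compute and a tool call to move; the robot and the scene stay as the last step left them, time stands still between calls to the robot, and variables do not carry over. Pictures are saved under pics/ and viewed, at most 10 in all, crops included, and the job is handed in when it is done.

Besides the shell and the picture viewer there is one more tool, called in YAML: its name, and indented under it one key for each argument. carry_out: Moves the arm, as the interface text tells. Its arguments: {"type":"object","properties":{"steps":{"type":"array","items":{"type":"array"}},"force":{"type":"number"}},"required":["steps"]}

```bash
mkdir -p pics; cat > h.py <<'E'
import numpy as np,cv2
from scipy.spatial.transform import Rotation as R
from workcell import env
def q(o): return R.from_quat([o[1],o[2],o[3],o[0]])
def world(cal,u,v,d):
    u,v,d=map(np.asarray,(u,v,d))
    p=np.stack([(u-cal['cx'])/cal['fx']*d,-(v-cal['cy'])/cal['fy']*d,-d],-1)
    return q(cal['orientation']).apply(p.reshape(-1,3)).reshape(p.shape)+cal['origin']
E
python3 - <<'E'
from h import *
for n in('top','side'):
    im,d=env.read_camera(n);c=env.get_calibration(n);print(n,c)
    np.savez(f'{n}0.npz',im=im,d=d)
    cv2.imwrite(f'pics/{n}0.png',cv2.resize(im[:,:,::-1],(800,600),interpolation=cv2.INTER_CUBIC))
print(env.get_state(),env.hold_point_z)
E
```

```text
top {'fx': 450.1310441664051, 'fy': 450.1310441664051, 'cx': 274.6846650171201, 'cy': 204.86867863951355, 'origin': array([0.47871451, 0.00379207, 1.12118114]), 'orientation': array([ 0.70720489,  0.02967779, -0.03131291, -0.70569114])}
side {'fx': 498.19347357532695, 'fy': 498.19347357532695, 'cx': 270.82166418731134, 'cy': 208.17726911934963, 'origin': array([ 0.4093854 , -0.82231022,  0.84836512]), 'orientation': array([ 0.91502948,  0.39417553, -0.03358424, -0.07885933])}
{'clock': 0.1, 'joint_pos': array([-1.32761904e+00,  3.13943973e-01,  4.51099151e-02,  1.30358499e+00,
       -1.17175707e-05,  1.43121922e+00]), 'qvel': array([-0.00023888, -0.00192753,  0.00359221,  0.00047824, -0.00080618,
       -0.00037858]), 'tau': array([ 1.66109425e-03, -4.81724060e+01,  2.99245030e+01,  1.26807674e-02,
       -2.25051508e-04,  2.07112897e-06]), 'tcp_pos': array([ 0.21464212, -0.53296092,  0.23049449]), 'orientation': array([-8.09967142e-04,  9.81742884e-01,  1.90211069e-01, -4.78605902e-05]), 'wrist_force': array([ 0.55875677,  0.10835444, -0.09745917]), 'ft_torque': array([-0.00824981,  0.02722142, -0.00692895]), 'grip_force': 0.0, 'finger_gap': 0.08548925267463647} 0.0187
```

View pics/top0.png

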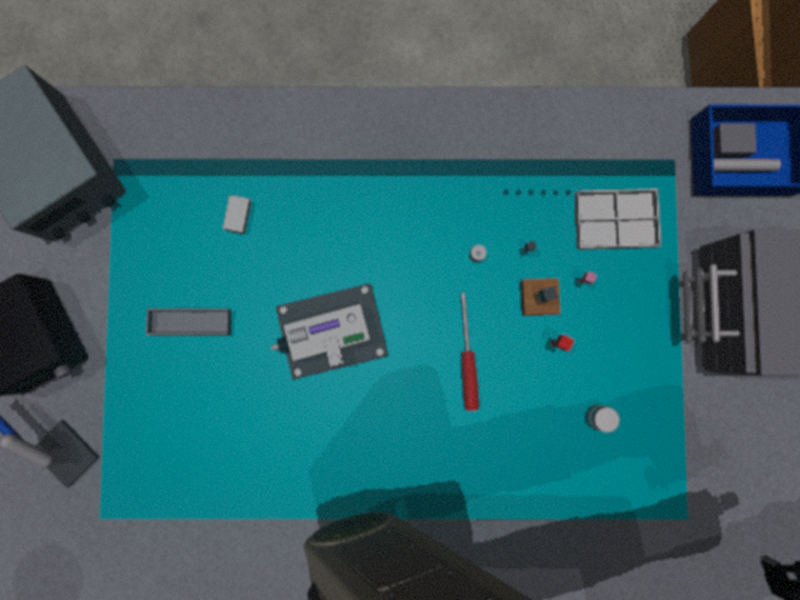

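View pics/side0.png

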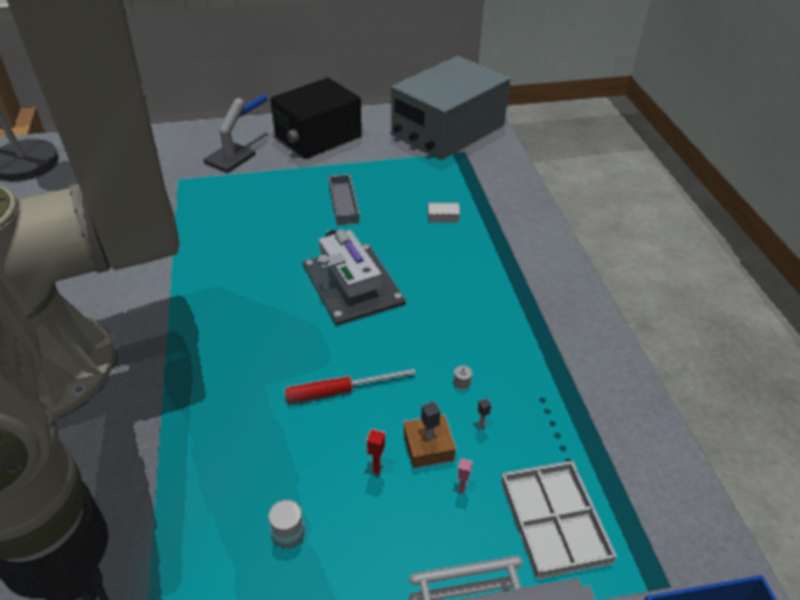

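The top view shows the pin in its brown stand at about (545,295), with the clamped chassis on its holder at (330,333), clamp side down and neck to the left. The side view shows the dark pin standing in the stand at (430,415). The red, pink and small dark pins are the look-alikes. Next I'll enlarge both regions.

```bash
python3 - <<'E'
from h import *
z=np.load('top0.npz');im=z['im'][:,:,::-1]
a=cv2.resize(im[190:275,185:285],(500,425),interpolation=cv2.INTER_CUBIC)
b=cv2.resize(im[180:230,355:405],(300,300),interpolation=cv2.INTER_CUBIC)
o=np.zeros((425,800,3),np.uint8);o[:,:500]=a;o[:300,500:]=b
cv2.imwrite('pics/crop.png',cv2.convertScaleAbs(o,alpha=1.5))
c=env.get_calibration('top');d=z['d']
vv,uu=np.mgrid[0:420,0:560];W=world(c,uu,vv,d)
# pin head: high points near stand
m=np.zeros(d.shape,bool);m[180:230,355:405]=1
h=m&(W[...,2]>.075)&(W[...,2]<.11);P=W[h];print('head',len(P),P.mean(0),np.median(P[:,2]),cv2.minAreaRect((P[:,:2]*1000).astype(np.float32)))
s=m&(W[...,2]>.022)&(W[...,2]<.04)&(uu>360);P=W[s];print('stand',len(P),np.median(P[:,2]),cv2.minAreaRect((P[:,:2]*1000).astype(np.float32)))
m[:]=0;m[190:275,185:285]=1
s=m&(W[...,2]>.057)&(W[...,2]<.071);P=W[s];print('chassis',len(P),np.median(P[:,2]),cv2.minAreaRect((P[:,:2]*1000).astype(np.float32)))
# base: dark-ish non-teal
rgb=z['im'].astype(int);s=m&((rgb[...,1]+rgb[...,2]-2*rgb[...,0])<60)&(W[...,2]>.004)
s=cv2.morphologyEx(s.astype(np.uint8),cv2.MORPH_OPEN,np.ones((5,5)))>0
P=world(c,uu,vv,np.where(d>0,d,1))[s&(W[...,2]<.02)];print('base',len(P),np.median(P[:,2]),cv2.minAreaRect((P[:,:2]*1000).astype(np.float32)))
print('table z',np.median(W[150:180,250:300,2]))
E
```

```text
head 89 [ 0.56851318 -0.24995881  0.08901302] 0.08988682576824236 ((568.6824340820312, -251.1123504638672), (19.565536499023438, 20.98775291442871), 14.908378601074219)
stand 516 0.030175437430369878 ((569.0172729492188, -251.21829223632812), (59.89208221435547, 61.55451965332031), 2.2646007537841797)
chassis 1273 0.06532089477570024 ((490.1933288574219, 120.90884399414062), (85.32257843017578, 158.8973388671875), 15.761635780334473)
base 1865 0.012264379198641429 ((508.96160888671875, 107.09999084472656), (126.37052917480469, 167.46316528320312), 13.718262672424316)
table z 0.0012564843047023766
```

View pics/crop.png

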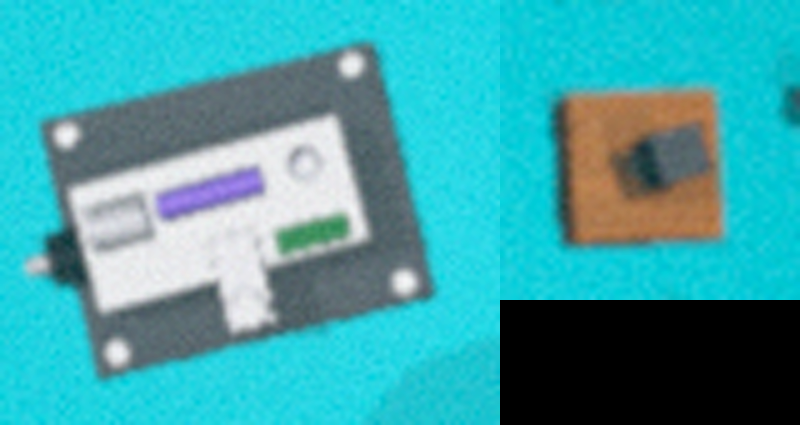

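The enlarged crop shows the bore at crop (304,162), the clamp strap at (243,280) and the neck on the left. The holder comes out at about (0.509, 0.107) with yaw 13.7°, and the chassis at about 14.9°. The pin is at (0.569, -0.251), head yaw about 15°. Now I'll move above the pin, turned so the fingers close along holder x.

carry_out:
  steps:
    - [[0,0,-10],[5,-1.6,0],70]
    - [[0,0,-20],[10.5,-3.2,0],70]
    - [[0,0,-30],[16,-4.8,0],70]
    - [[0,0,-40.5],[21.5,-6.4,0],70]
    - [[0,0,-51],[27,-8,1],70]
    - [[0,0,-62],[32.5,-9.7,2],70]
    - [[0,0,-72.5],[38,-11.3,4],70]
    - [[0,0,-83],[43.4,-12.9,6],70]
  force: 80

```text
clock: 1.1
tcp_pos: [0.5704, -0.2503, 0.1705]
orientation: [-0.0, 0.607, 0.795, -0.0]
wrist_force: [-0.5, -1.4, -0.2]
finger_gap: 0.0618
grip_force: 0.0
```

```bash
cat >> h.py <<'E'
def go(xyz,yaw=None):
    s=env.get_state();r=q(s['orientation']);X=r.apply([1,0,0])
    print('t',round(s['clock'],2),'tcp',s['tcp_pos'].round(4),'yaw',np.degrees(np.arctan2(X[1],X[0])).round(2),'tilt',r.apply([0,0,1]).round(4),'F',s['wrist_force'].round(2),'gap',s['finger_gap'].round(4),s['joint_pos'].round(2))
    if xyz is not None: print('shift cm',(r.inv().apply(np.array(xyz)-s['tcp_pos'])*100).round(2))
E
python3 -c "
from h import *
go([.569,-.251,.058])"
```

```text
Traceback (most recent call last):
  File "h.py", line 11, in go
    print('t',round(s['clock'],2),'tcp',s['tcp_pos'].round(4),'yaw',np.degrees(np.arctan2(X[1],X[0])).round(2),'tilt',r.apply([0,0,1]).round(4),'F',s['wrist_force'].round(2),'gap',s['finger_gap'].round(4),s['joint_pos'].round(2))
                                                                                                                                                                                    ^^^^^^^^^^^^^^^^^^^^^
AttributeError: 'float' object has no attribute 'round'
```

carry_out:
  steps:
    - [[0,0,0],[0,-0.15,2.5],70]
    - [[0,0,0],[0,-0.15,5.5],70]
    - [[0,0,0],[0,-0.15,8.5],70]
    - [[0,0,0],[0,-0.15,10.5],70]
    - [[0,0,0],[0,-0.15,11.2],70]
    - [[0,0,0],[0,-0.15,11.2],70]
    - [[0,0,0],[0,-0.15,11.2],255]
    - [[0,0,0],[0,-0.15,11.2],255]

```text
clock: 2.1
tcp_pos: [0.5684, -0.2525, 0.0604]
orientation: [0.001, 0.609, 0.793, 0.0]
wrist_force: [0.2, 0.1, 0.4]
finger_gap: 0.0261
grip_force: 0.0
```

carry_out:
  steps:
    - [[0,0,0],[0,0,0],255]
    - [[0,0,0],[0,0,0],255]
    - [[0,0,0],[0,0,0],255]
    - [[0,0,0],[0,0,0],255]
    - [[0,0,0],[0,0,-0.3],255]
    - [[0,0,0],[0,0,-0.6],255]
    - [[0,0,0],[0,0,-0.8],255]
    - [[0,0,0],[0,0,-1.0],255]

```text
clock: 3.1
tcp_pos: [0.5676, -0.252, 0.0692]
orientation: [-0.0, 0.609, 0.793, -0.0]
wrist_force: [0.8, -0.2, -2.2]
finger_gap: 0.0191
grip_force: 78.1
```

```bash
sed -i "s/s\['finger_gap'\].round(4)/round(float(s['finger_gap']),4)/" h.py; python3 - <<'E'
from h import *
go(None)
H=np.array([.509,.107]);a=np.radians(13.75)
c,s=np.cos(a),np.sin(a)
for n,p in dict(pre1=(52,42),t1=(36,42),pre2=(52,-42),t2=(36,-42),c=(52,-90),pre3=(8,-90),t3=(8,-71),bore=(12,-45)).items():
    w=H+np.array([c*p[0]-s*p[1],s*p[0]+c*p[1]])/1000; print(n,w.round(4)); go([*w,.2])
E
```

```text
t 3.1 tcp [ 0.5676 -0.252   0.0692] yaw 104.93 tilt [-3.e-04  2.e-04 -1.e+00] F [ 0.75 -0.2  -2.2 ] gap 0.0191 [-0.55  0.49 -0.1   0.98 -0.    0.76]
pre1 [0.5495 0.1602]
t 3.1 tcp [ 0.5676 -0.252   0.0692] yaw 104.93 tilt [-3.e-04  2.e-04 -1.e+00] F [ 0.75 -0.2  -2.2 ] gap 0.0191 [-0.55  0.49 -0.1   0.98 -0.    0.76]
shift cm [ 40.29   8.87 -13.07]
t1 [0.534  0.1564]
t 3.1 tcp [ 0.5676 -0.252   0.0692] yaw 104.93 tilt [-3.e-04  2.e-04 -1.e+00] F [ 0.75 -0.2  -2.2 ] gap 0.0191 [-0.55  0.49 -0.1   0.98 -0.    0.76]
shift cm [ 40.32   7.27 -13.07]
pre2 [0.5695 0.0786]
t 3.1 tcp [ 0.5676 -0.252   0.0692] yaw 104.93 tilt [-3.e-04  2.e-04 -1.e+00] F [ 0.75 -0.2  -2.2 ] gap 0.0191 [-0.55  0.49 -0.1   0.98 -0.    0.76]
shift cm [ 31.89   8.69 -13.08]
t2 [0.554  0.0748]
t 3.1 tcp [ 0.5676 -0.252   0.0692] yaw 104.93 tilt [-3.e-04  2.e-04 -1.e+00] F [ 0.75 -0.2  -2.2 ] gap 0.0191 [-0.55  0.49 -0.1   0.98 -0.    0.76]
shift cm [ 31.93   7.1  -13.07]
c [0.5809 0.0319]
t 3.1 tcp [ 0.5676 -0.252   0.0692] yaw 104.93 tilt [-3.e-04  2.e-04 -1.e+00] F [ 0.75 -0.2  -2.2 ] gap 0.0191 [-0.55  0.49 -0.1   0.98 -0.    0.76]
shift cm [ 27.09   8.6  -13.08]
pre3 [0.5382 0.0215]
t 3.1 tcp [ 0.5676 -0.252   0.0692] yaw 104.93 tilt [-3.e-04  2.e-04 -1.e+00] F [ 0.75 -0.2  -2.2 ] gap 0.0191 [-0.55  0.49 -0.1   0.98 -0.    0.76]
shift cm [ 27.18   4.2  -13.08]
t3 [0.5336 0.0399]
t 3.1 tcp [ 0.5676 -0.252   0.0692] yaw 104.93 tilt [-3.e-04  2.e-04 -1.e+00] F [ 0.75 -0.2  -2.2 ] gap 0.0191 [-0.55  0.49 -0.1   0.98 -0.    0.76]
shift cm [ 29.08   4.24 -13.07]
bore [0.5314 0.0661]
t 3.1 tcp [ 0.5676 -0.252   0.0692] yaw 104.93 tilt [-3.e-04  2.e-04 -1.e+00] F [ 0.75 -0.2  -2.2 ] gap 0.0191 [-0.55  0.49 -0.1   0.98 -0.    0.76]
shift cm [ 31.67   4.69 -13.07]
```

carry_out:
  steps:
    - [[0,0,0],[0,0,-3],255]
    - [[0,0,0],[0,0,-7],255]
    - [[0,0,0],[1,0.5,-10],255]
    - [[0,0,0],[5,2,-10],255]
    - [[0,0,0],[10,4,-10],255]
    - [[0,0,0],[15,6,-10],255]
    - [[0,0,0],[20,8,-10],255]
    - [[0,0,0],[25,9.4,-10],255]

```text
clock: 4.1
tcp_pos: [0.5939, 0.0155, 0.1692]
orientation: [-0.0, 0.609, 0.793, -0.0]
wrist_force: [-0.4, -0.0, -2.1]
finger_gap: 0.0186
grip_force: 80.0
```

carry_out:
  steps:
    - [[0,0,0],[4.5,0,0],255]
    - [[0,0,0],[9,0,0],255]
    - [[0,0,0],[12.5,0,0],255]
    - [[0,0,0],[15,0,0],255]
    - [[0,0,0],[15.3,0,1],255]
    - [[0,0,0],[15.3,0,3],255]
    - [[0,0,0],[15.3,0,5],255]
    - [[0,0,0],[15.3,0,5],255]

```text
clock: 5.1
tcp_pos: [0.553, 0.1605, 0.1171]
orientation: [-0.002, 0.61, 0.793, -0.002]
wrist_force: [-0.2, -0.9, -1.5]
finger_gap: 0.0188
grip_force: 79.9
```

```bash
python3 - <<'E'
from h import *
go([.534,.1564,.099])
im,_=env.read_camera('side');im=im[130:250,180:340,::-1]
cv2.imwrite('pics/s1.png',cv2.convertScaleAbs(cv2.resize(im,(800,600),interpolation=cv2.INTER_CUBIC),alpha=1.4))
E
```

```text
t 5.1 tcp [0.553  0.1605 0.1171] yaw 104.88 tilt [-0.0047 -0.0011 -1.    ] F [-0.21 -0.94 -1.49] gap 0.0188 [ 0.14  0.38 -0.15  1.05 -0.    1.45]
shift cm [ 0.09 -1.93  1.82]
```

View pics/s1.png

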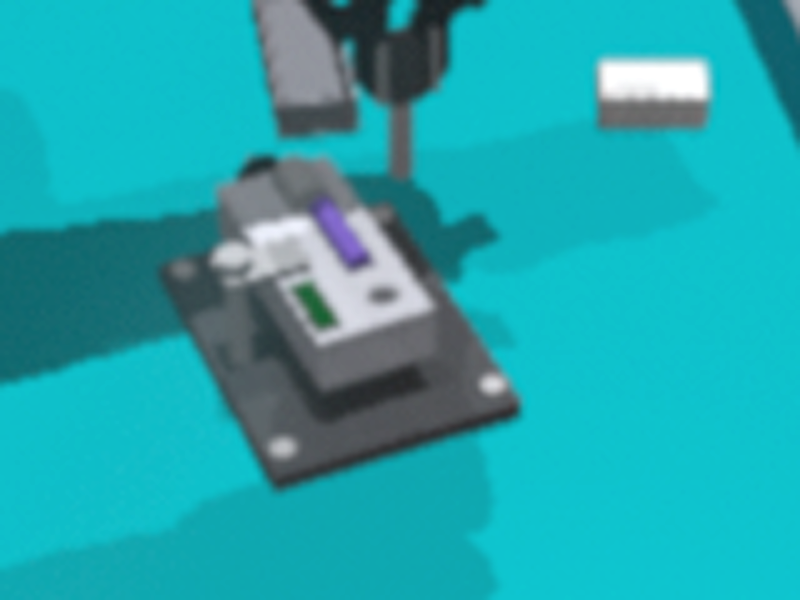

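The pin hangs upright in the grip, tip at crop (400,178), beside the neck half of the far long side. I'll go down and approach.

carry_out:
  steps:
    - [[0,0,0],[0,0,0.6],255]
    - [[0,0,0],[0,0,1.2],255]
    - [[0,0,0],[0,0,1.8],255]
    - [[0,0,0],[0,-0.2,1.8],255]
    - [[0,0,0],[0,-0.5,1.8],255]
    - [[0,0,0],[0,-0.8,1.8],255]
    - [[0,0,0],[0,-1.0,1.8],255]
    - [[0,0,0],[0,-1.0,1.8],255]

```text
clock: 6.15
tcp_pos: [0.545, 0.159, 0.1015]
orientation: [0.0, 0.609, 0.793, 0.0]
wrist_force: [0.5, 0.9, -1.2]
finger_gap: 0.0189
grip_force: 79.9
```

carry_out:
  steps:
    - [[0,0,0],[0,0,0],255]
    - [[0,0,0],[0,-0.1,0],255]
    - [[0,0,0],[0,-0.2,0],255]
    - [[0,0,0],[0,-0.3,0],255]
    - [[0,0,0],[0,-0.4,0],255]
    - [[0,0,0],[0,-0.5,0],255]
    - [[0,0,0],[0,-0.5,0],255]
    - [[0,0,0],[0,-0.5,0],255]

```text
clock: 7.15
tcp_pos: [0.5402, 0.1577, 0.1013]
orientation: [0.0, 0.609, 0.793, -0.0]
wrist_force: [0.3, 0.2, -1.5]
finger_gap: 0.019
grip_force: 79.9
```

```bash
python3 -c "
from h import *
go([.534,.1564,.099])"
```

```text
t 7.15 tcp [0.5402 0.1577 0.1013] yaw 104.93 tilt [ 1.e-04 -0.e+00 -1.e+00] F [ 0.31  0.22 -1.48] gap 0.019 [ 0.14  0.36 -0.21  1.   -0.    1.45]
shift cm [ 0.04 -0.64  0.23]
```

carry_out:
  steps:
    - [[0,0,0],[0,-0.1,0],255]
    - [[0,0,0],[0,-0.2,0],255]
    - [[0,0,0],[0,-0.3,0],255]
    - [[0,0,0],[0,-0.4,0],255]
    - [[0,0,0],[0,-0.4,0],255]
    - [[0,0,0],[0,-0.4,0],255]
    - [[0,0,0],[0,-0.4,0],255]
    - [[0,0,0],[0,-0.4,0],255]

```text
clock: 8.15
tcp_pos: [0.5363, 0.1567, 0.1013]
orientation: [0.0, 0.609, 0.793, -0.0]
wrist_force: [-0.4, -0.3, -1.1]
finger_gap: 0.0186
grip_force: 79.9
```

carry_out:
  steps:
    - [[0,0,0],[0,-0.05,0],255]
    - [[0,0,0],[0,-0.1,0],255]
    - [[0,0,0],[0,-0.15,0],255]
    - [[0,0,0],[0,-0.2,0],255]
    - [[0,0,0],[0,-0.25,0],255]
    - [[0,0,0],[0,-0.25,0],255]
    - [[0,0,0],[0,-0.25,0],255]
    - [[0,0,0],[0,-0.25,0],255]

```text
clock: 9.15
tcp_pos: [0.534, 0.156, 0.1013]
orientation: [0.0, 0.609, 0.793, 0.0]
wrist_force: [0.1, 0.5, -1.2]
finger_gap: 0.0187
grip_force: 79.9
```

carry_out:
  steps:
    - [[0,0,0],[0,-0.05,0],255]
    - [[0,0,0],[0,-0.1,0],255]
    - [[0,0,0],[0,-0.15,0],255]
    - [[0,0,0],[0,-0.2,0],255]
    - [[0,0,0],[0,-0.25,0],255]
    - [[0,0,0],[0,-0.25,0],255]
    - [[0,0,0],[0,-0.25,0],255]
    - [[0,0,0],[0,-0.25,0],255]

```text
clock: 10.15
tcp_pos: [0.5316, 0.1554, 0.1013]
orientation: [0.0, 0.609, 0.793, -0.0]
wrist_force: [0.0, 0.2, -1.5]
finger_gap: 0.0188
grip_force: 79.9
```

carry_out:
  steps:
    - [[0,0,0],[0,-0.05,0],255]
    - [[0,0,0],[0,-0.1,0],255]
    - [[0,0,0],[0,-0.15,0],255]
    - [[0,0,0],[0,-0.2,0],255]
    - [[0,0,0],[0,-0.25,0],255]
    - [[0,0,0],[0,-0.25,0],255]
    - [[0,0,0],[0,-0.25,0],255]
    - [[0,0,0],[0,-0.25,0],255]

```text
clock: 11.15
tcp_pos: [0.5299, 0.1549, 0.1015]
orientation: [0.0, 0.609, 0.793, 0.001]
wrist_force: [4.5, 1.8, -4.0]
finger_gap: 0.0188
grip_force: 79.7
```

```bash
python3 -c "
from h import *
go(None);print(env.get_state()['tcp_pos'])"
```

```text
t 11.15 tcp [0.5299 0.1549 0.1015] yaw 104.93 tilt [ 1.4e-03  3.0e-04 -1.0e+00] F [ 4.47  1.83 -4.03] gap 0.0188 [ 0.14  0.34 -0.24  0.98  0.    1.45]
[0.52986636 0.15487736 0.10151292]
```

carry_out:
  steps:
    - [[0,0,0],[0,0,0],255]
    - [[0,0,0],[0,0,0],255]
    - [[0,0,0],[0,0,0],255]
    - [[0,0,0],[0,0.3,0],255]
    - [[0,0,0],[-1,0.8,0],255]
    - [[0,0,0],[-3.5,0.8,0],255]
    - [[0,0,0],[-6,0.8,0],255]
    - [[0,0,0],[-8.4,0.8,0],255]

```text
clock: 12.15
tcp_pos: [0.558, 0.0742, 0.1009]
orientation: [-0.001, 0.609, 0.793, -0.001]
wrist_force: [-0.5, 0.0, -0.8]
finger_gap: 0.019
grip_force: 80.0
```

carry_out:
  steps:
    - [[0,0,0],[0,0,0],255]
    - [[0,0,0],[0,0,0],255]
    - [[0,0,0],[0,-0.1,0],255]
    - [[0,0,0],[0,-0.2,0],255]
    - [[0,0,0],[0,-0.3,0],255]
    - [[0,0,0],[0,-0.35,0],255]
    - [[0,0,0],[0,-0.35,0],255]
    - [[0,0,0],[0,-0.35,0],255]

```text
clock: 13.15
tcp_pos: [0.5551, 0.0747, 0.1013]
orientation: [0.0, 0.609, 0.793, -0.0]
wrist_force: [-0.1, -0.4, -1.0]
finger_gap: 0.0188
grip_force: 80.0
```

carry_out:
  steps:
    - [[0,0,0],[0,-0.05,0],255]
    - [[0,0,0],[0,-0.1,0],255]
    - [[0,0,0],[0,-0.15,0],255]
    - [[0,0,0],[0,-0.2,0],255]
    - [[0,0,0],[0,-0.25,0],255]
    - [[0,0,0],[0,-0.25,0],255]
    - [[0,0,0],[0,-0.25,0],255]
    - [[0,0,0],[0,-0.25,0],255]

```text
clock: 14.15
tcp_pos: [0.5529, 0.0741, 0.1013]
orientation: [0.0, 0.609, 0.793, 0.0]
wrist_force: [1.4, 0.7, -1.1]
finger_gap: 0.0187
grip_force: 80.0
```

carry_out:
  steps:
    - [[0,0,0],[0,-0.02,0],255]
    - [[0,0,0],[0,-0.04,0],255]
    - [[0,0,0],[0,-0.06,0],255]
    - [[0,0,0],[0,-0.06,0],255]
    - [[0,0,0],[0,-0.06,0],255]
    - [[0,0,0],[0,-0.06,0],255]
    - [[0,0,0],[0,-0.06,0],255]
    - [[0,0,0],[0,-0.06,0],255]

```text
clock: 15.15
tcp_pos: [0.5525, 0.074, 0.1015]
orientation: [0.0, 0.609, 0.793, 0.0]
wrist_force: [5.0, 1.9, -2.6]
finger_gap: 0.0185
grip_force: 79.8
```

```bash
python3 -c "
from h import *
go(None);print(env.get_state()['tcp_pos'])"
```

```text
t 15.15 tcp [0.5525 0.074  0.1015] yaw 104.93 tilt [ 9.e-04  0.e+00 -1.e+00] F [ 4.97  1.86 -2.6 ] gap 0.0185 [-0.01  0.35 -0.23  0.99  0.    1.3 ]
[0.55252955 0.07396262 0.10145693]
```

carry_out:
  steps:
    - [[0,0,0],[0,0.4,0],255]
    - [[0,0,0],[-0.5,1.0,0],255]
    - [[0,0,0],[-3,1.0,0],255]
    - [[0,0,0],[-5,1.0,0],255]
    - [[0,0,0],[-5,0,0],255]
    - [[0,0,0],[-5,-1.3,0],255]
    - [[0,0,0],[-5,-2.6,0],255]
    - [[0,0,0],[-5,-2.6,0],255]

```text
clock: 16.15
tcp_pos: [0.5382, 0.0192, 0.1014]
orientation: [-0.0, 0.609, 0.793, -0.0]
wrist_force: [0.3, -1.4, -1.3]
finger_gap: 0.0187
grip_force: 80.0
```

```bash
python3 - <<'E'
from h import *
go([.5336,.0399,.101])
im,_=env.read_camera('side');im=im[130:250,180:340,::-1]
cv2.imwrite('pics/s2.png',cv2.convertScaleAbs(cv2.resize(im,(800,600),interpolation=cv2.INTER_CUBIC),alpha=1.4))
E
```

```text
t 16.15 tcp [0.5382 0.0192 0.1014] yaw 104.94 tilt [-1.e-03  1.e-04 -1.e+00] F [ 0.27 -1.43 -1.35] gap 0.0187 [-0.11  0.32 -0.28  0.98 -0.    1.2 ]
shift cm [2.12 0.09 0.04]
```

View pics/s2.png

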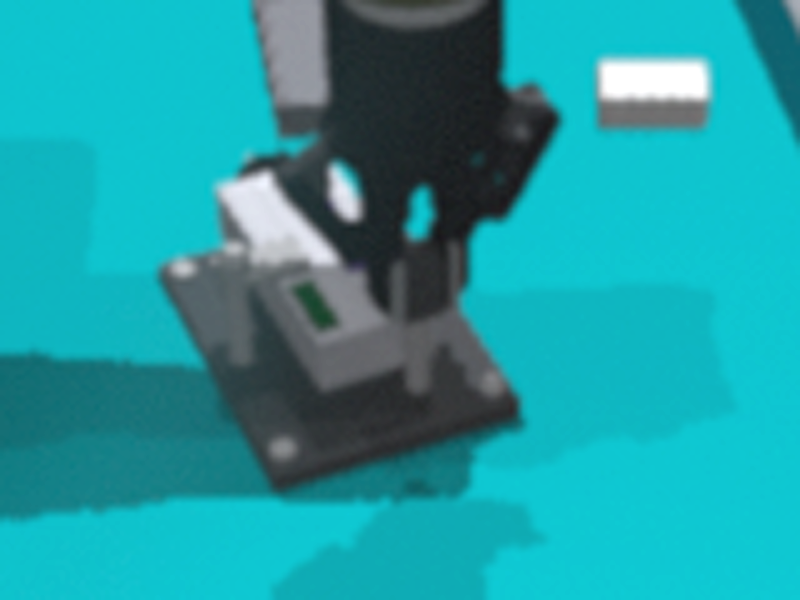

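The pin, with its tip at crop (418,390), is clear in front of the plain end face. I'll advance towards +y.

carry_out:
  steps:
    - [[0,0,0],[0.2,0,0],255]
    - [[0,0,0],[0.5,0,0],255]
    - [[0,0,0],[0.8,0,0],255]
    - [[0,0,0],[1.0,0,0],255]
    - [[0,0,0],[1.1,0,0],255]
    - [[0,0,0],[1.2,0,0],255]
    - [[0,0,0],[1.2,0,0],255]
    - [[0,0,0],[1.2,0,0],255]

```text
clock: 17.2
tcp_pos: [0.5368, 0.0305, 0.1013]
orientation: [0.0, 0.609, 0.793, -0.0]
wrist_force: [0.9, -0.9, -2.2]
finger_gap: 0.0187
grip_force: 80.0
```

carry_out:
  steps:
    - [[0,0,0],[0.07,0,0],255]
    - [[0,0,0],[0.14,0,0],255]
    - [[0,0,0],[0.21,0,0],255]
    - [[0,0,0],[0.28,0,0],255]
    - [[0,0,0],[0.35,0,0],255]
    - [[0,0,0],[0.35,0,0],255]
    - [[0,0,0],[0.35,0,0],255]
    - [[0,0,0],[0.35,0,0],255]

```text
clock: 18.2
tcp_pos: [0.5359, 0.0339, 0.1013]
orientation: [0.0, 0.609, 0.793, -0.0]
wrist_force: [-0.4, -0.3, -1.5]
finger_gap: 0.0188
grip_force: 80.0
```

carry_out:
  steps:
    - [[0,0,0],[0.05,0,0],255]
    - [[0,0,0],[0.1,0,0],255]
    - [[0,0,0],[0.15,0,0],255]
    - [[0,0,0],[0.2,0,0],255]
    - [[0,0,0],[0.25,0,0],255]
    - [[0,0,0],[0.25,0,0],255]
    - [[0,0,0],[0.25,0,0],255]
    - [[0,0,0],[0.25,0,0],255]

```text
clock: 19.2
tcp_pos: [0.5352, 0.0363, 0.1013]
orientation: [0.0, 0.609, 0.793, -0.0]
wrist_force: [-0.1, 0.6, -2.4]
finger_gap: 0.0186
grip_force: 80.0
```

carry_out:
  steps:
    - [[0,0,0],[0.05,0,0],255]
    - [[0,0,0],[0.1,0,0],255]
    - [[0,0,0],[0.15,0,0],255]
    - [[0,0,0],[0.2,0,0],255]
    - [[0,0,0],[0.25,0,0],255]
    - [[0,0,0],[0.25,0,0],255]
    - [[0,0,0],[0.25,0,0],255]
    - [[0,0,0],[0.25,0,0],255]

```text
clock: 20.2
tcp_pos: [0.5346, 0.0387, 0.1013]
orientation: [0.0, 0.609, 0.793, -0.0]
wrist_force: [0.1, -0.2, -2.3]
finger_gap: 0.0188
grip_force: 80.0
```

carry_out:
  steps:
    - [[0,0,0],[0.05,0,0],255]
    - [[0,0,0],[0.1,0,0],255]
    - [[0,0,0],[0.15,0,0],255]
    - [[0,0,0],[0.2,0,0],255]
    - [[0,0,0],[0.25,0,0],255]
    - [[0,0,0],[0.25,0,0],255]
    - [[0,0,0],[0.25,0,0],255]
    - [[0,0,0],[0.25,0,0],255]

```text
clock: 21.2
tcp_pos: [0.534, 0.0411, 0.1013]
orientation: [0.0, 0.609, 0.793, -0.0]
wrist_force: [-0.3, 0.6, -0.9]
finger_gap: 0.0189
grip_force: 80.0
```

carry_out:
  steps:
    - [[0,0,0],[0.05,0,0],255]
    - [[0,0,0],[0.1,0,0],255]
    - [[0,0,0],[0.15,0,0],255]
    - [[0,0,0],[0.2,0,0],255]
    - [[0,0,0],[0.25,0,0],255]
    - [[0,0,0],[0.25,0,0],255]
    - [[0,0,0],[0.25,0,0],255]
    - [[0,0,0],[0.25,0,0],255]

```text
clock: 22.2
tcp_pos: [0.5333, 0.0436, 0.1013]
orientation: [0.0, 0.609, 0.793, -0.0]
wrist_force: [0.8, 0.2, -1.6]
finger_gap: 0.0184
grip_force: 80.0
```

carry_out:
  steps:
    - [[0,0,0],[0.05,0,0],255]
    - [[0,0,0],[0.1,0,0],255]
    - [[0,0,0],[0.15,0,0],255]
    - [[0,0,0],[0.2,0,0],255]
    - [[0,0,0],[0.25,0,0],255]
    - [[0,0,0],[0.25,0,0],255]
    - [[0,0,0],[0.25,0,0],255]
    - [[0,0,0],[0.25,0,0],255]

```text
clock: 23.2
tcp_pos: [0.5332, 0.0445, 0.1015]
orientation: [0.001, 0.61, 0.793, -0.001]
wrist_force: [1.3, -6.7, -1.0]
finger_gap: 0.0185
grip_force: 80.0
```

```bash
python3 - <<'E'
from h import *
go(None);s=env.get_state();t3=s['tcp_pos'][:2];print(s['tcp_pos'])
t1=np.array([.52987,.15488]);t2=np.array([.55253,.07396])
u=(t1-t2)/np.linalg.norm(t1-t2);n=np.array([u[1],-u[0]])
B=n*(t2@n-.024)+u*(t3@u+.026);print('yaw',np.degrees(np.arctan2(-u[0],u[1])),'bore tcp',B)
go([*B,.127])
print('rel t3', (B-t3)@n,(B-t3)@u)
E
```

```text
t 23.2 tcp [0.5332 0.0445 0.1015] yaw 104.88 tilt [ 9.0e-04 -3.1e-03 -1.0e+00] F [ 1.29 -6.67 -0.97] gap 0.0185 [-0.07  0.31 -0.29  0.97 -0.    1.25]
[0.53317077 0.04454051 0.10152342]
yaw 15.643822234278037 bore tcp [0.52863956 0.07027181]
t 23.2 tcp [0.5332 0.0445 0.1015] yaw 104.88 tilt [ 9.0e-04 -3.1e-03 -1.0e+00] F [ 1.29 -6.67 -0.97] gap 0.0185 [-0.07  0.31 -0.29  0.97 -0.    1.25]
shift cm [ 2.59  0.22 -2.56]
rel t3 0.002575251935207432 0.025999999999999992
```

carry_out:
  steps:
    - [[0,0,0],[0,0,0],255]
    - [[0,0,0],[0,0,0],255]
    - [[0,0,0],[-0.3,0,0],255]
    - [[0,0,0],[-0.8,0,0],255]
    - [[0,0,0],[-1,0,-1.5],255]
    - [[0,0,0],[-1,0,-3],255]
    - [[0,0,0],[-1,0,-3],255]
    - [[0,0,0],[-1,0,-3],255]

```text
clock: 24.2
tcp_pos: [0.5353, 0.0365, 0.1316]
orientation: [0.0, 0.609, 0.793, 0.0]
wrist_force: [-0.7, -0.6, -2.0]
finger_gap: 0.0187
grip_force: 80.0
```

```bash
python3 - <<'E'
from h import *
t1=np.array([.52987,.15488]);t2=np.array([.55253,.07396]);t3=np.array([.5332,.0445])
u=(t1-t2)/np.linalg.norm(t1-t2);n=np.array([u[1],-u[0]])
B=n*(t2@n-.024)+u*(t3@u+.026)
go([*B,.128])
E
```

```text
t 24.2 tcp [0.5353 0.0365 0.1316] yaw 104.95 tilt [ 6.e-04 -0.e+00 -1.e+00] F [-0.69 -0.59 -1.96] gap 0.0187 [-0.08  0.29 -0.24  1.04  0.    1.23]
shift cm [3.44 0.23 0.36]
```

carry_out:
  steps:
    - [[0,0,0],[0.8,0.05,0],255]
    - [[0,0,0],[1.6,0.1,0],255]
    - [[0,0,0],[2.4,0.15,0],255]
    - [[0,0,0],[3.0,0.2,0],255]
    - [[0,0,0],[3.43,0.23,0],255]
    - [[0,0,0],[3.43,0.23,0],255]
    - [[0,0,0],[3.43,0.23,0],255]
    - [[0,0,0],[3.43,0.23,0],255]

```text
clock: 25.2
tcp_pos: [0.5287, 0.0698, 0.1313]
orientation: [0.0, 0.609, 0.793, -0.0]
wrist_force: [0.8, 0.1, -2.4]
finger_gap: 0.0188
grip_force: 80.0
```

```bash
python3 - <<'E'
from h import *
go([.52864,.07017,.128])
im,_=env.read_camera('side');im=im[160:220,210:290,::-1]
cv2.imwrite('pics/s3.png',cv2.convertScaleAbs(cv2.resize(im,(800,600),interpolation=cv2.INTER_CUBIC),alpha=1.4))
E
```

```text
t 25.2 tcp [0.5287 0.0698 0.1313] yaw 104.91 tilt [ 1.e-04 -1.e-04 -1.e+00] F [ 0.84  0.09 -2.43] gap 0.0188 [-0.02  0.28 -0.24  1.04 -0.    1.29]
shift cm [0.03 0.   0.33]
```

View pics/s3.png

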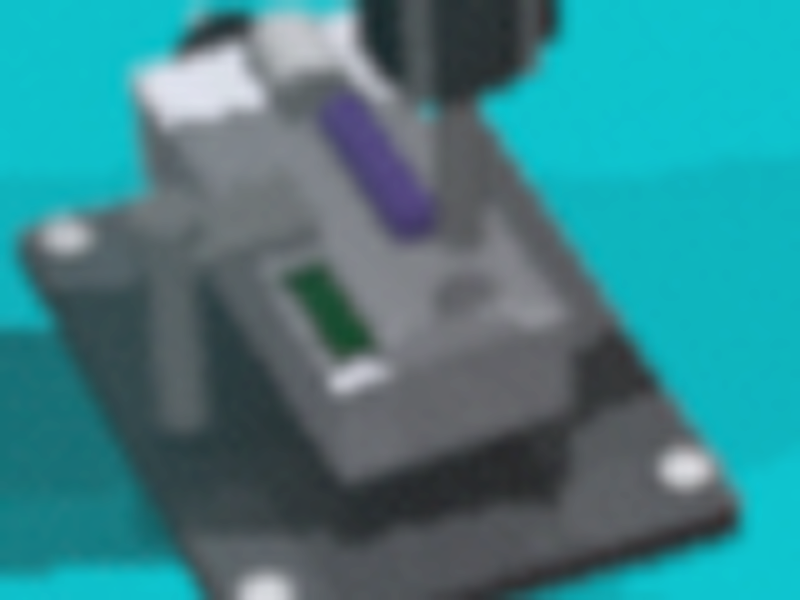

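The tip at crop (465,245) is straight above the bore at (467,292). I'll lower it gently.

carry_out:
  steps:
    - [[0,0,0],[0.03,0,0.4],255]
    - [[0,0,0],[0.03,0,0.8],255]
    - [[0,0,0],[0.03,0,1.1],255]
    - [[0,0,0],[0.03,0,1.2],255]
    - [[0,0,0],[0.03,0,1.3],255]
    - [[0,0,0],[0.03,0,1.35],255]
    - [[0,0,0],[0.03,0,1.35],255]
    - [[0,0,0],[0.03,0,1.35],255]

```text
clock: 26.25
tcp_pos: [0.5286, 0.0703, 0.1179]
orientation: [0.0, 0.609, 0.793, 0.0]
wrist_force: [-0.6, 0.1, -0.5]
finger_gap: 0.019
grip_force: 80.0
```

carry_out:
  steps:
    - [[0,0,0],[0,0,0.05],255]
    - [[0,0,0],[0,0,0.1],255]
    - [[0,0,0],[0,0,0.15],255]
    - [[0,0,0],[0,0,0.2],255]
    - [[0,0,0],[0,0,0.25],255]
    - [[0,0,0],[0,0,0.3],255]
    - [[0,0,0],[0,0,0.3],255]
    - [[0,0,0],[0,0,0.3],255]

```text
clock: 27.25
tcp_pos: [0.5287, 0.0703, 0.1148]
orientation: [0.0, 0.609, 0.793, -0.0]
wrist_force: [-0.3, -0.1, -1.1]
finger_gap: 0.0187
grip_force: 80.0
```

carry_out:
  steps:
    - [[0,0,0],[0,0,0.05],255]
    - [[0,0,0],[0,0,0.1],255]
    - [[0,0,0],[0,0,0.15],255]
    - [[0,0,0],[0,0,0.2],255]
    - [[0,0,0],[0,0,0.25],255]
    - [[0,0,0],[0,0,0.3],255]
    - [[0,0,0],[0,0,0.3],255]
    - [[0,0,0],[0,0,0.3],255]

```text
clock: 28.25
tcp_pos: [0.5286, 0.0703, 0.1118]
orientation: [0.0, 0.609, 0.793, 0.0]
wrist_force: [1.8, -0.6, -1.1]
finger_gap: 0.019
grip_force: 80.1
```

carry_out:
  steps:
    - [[0,0,0],[0,0,0.05],255]
    - [[0,0,0],[0,0,0.1],255]
    - [[0,0,0],[0,0,0.15],255]
    - [[0,0,0],[0,0,0.2],255]
    - [[0,0,0],[0,0,0.25],255]
    - [[0,0,0],[0,0,0.25],255]
    - [[0,0,0],[0,0,0.25],255]
    - [[0,0,0],[0,0,0.25],255]

```text
clock: 29.25
tcp_pos: [0.5286, 0.0703, 0.1093]
orientation: [0.0, 0.609, 0.793, -0.0]
wrist_force: [1.7, -2.3, -1.0]
finger_gap: 0.0188
grip_force: 80.1
```

The tip is inside the bore, with a small side force. I'll ease off in that direction and go on down.

carry_out:
  steps:
    - [[0,0,0],[-0.03,0.02,0],255]
    - [[0,0,0],[-0.03,0.02,0.1],255]
    - [[0,0,0],[-0.03,0.02,0.2],255]
    - [[0,0,0],[-0.03,0.02,0.3],255]
    - [[0,0,0],[-0.03,0.02,0.4],255]
    - [[0,0,0],[-0.03,0.02,0.5],255]
    - [[0,0,0],[-0.03,0.02,0.6],255]
    - [[0,0,0],[-0.03,0.02,0.6],255]

```text
clock: 30.25
tcp_pos: [0.5287, 0.0701, 0.1031]
orientation: [-0.0, 0.609, 0.793, -0.0]
wrist_force: [1.9, -0.7, -1.2]
finger_gap: 0.0188
grip_force: 80.1
```

carry_out:
  steps:
    - [[0,0,0],[0,0,0.1],255]
    - [[0,0,0],[0,0,0.2],255]
    - [[0,0,0],[0,0,0.3],255]
    - [[0,0,0],[0,0,0.4],255]
    - [[0,0,0],[0,0,0.5],255]
    - [[0,0,0],[0,0,0.55],255]
    - [[0,0,0],[0,0,0.6],255]
    - [[0,0,0],[0,0,0.6],255]

```text
clock: 31.25
tcp_pos: [0.5287, 0.0701, 0.0972]
orientation: [-0.0, 0.609, 0.793, -0.0]
wrist_force: [0.6, -0.9, -1.4]
finger_gap: 0.0189
grip_force: 80.1
```

carry_out:
  steps:
    - [[0,0,0],[0,0,0.04],255]
    - [[0,0,0],[0,0,0.08],255]
    - [[0,0,0],[0,0,0.12],255]
    - [[0,0,0],[0,0,0.16],255]
    - [[0,0,0],[0,0,0.2],255]
    - [[0,0,0],[0,0,0.22],255]
    - [[0,0,0],[0,0,0.22],255]
    - [[0,0,0],[0,0,0.22],255]

```text
clock: 32.25
tcp_pos: [0.5288, 0.0701, 0.0953]
orientation: [0.0, 0.609, 0.793, 0.0]
wrist_force: [-0.4, -0.7, 2.3]
finger_gap: 0.0186
grip_force: 80.6
```

Up-force shows it has bottomed. Releasing and lifting.

carry_out:
  steps:
    - [[0,0,0],[0,0,-0.02],255]
    - [[0,0,0],[0,0,-0.02],255]
    - [[0,0,0],[0,0,-0.02],120]
    - [[0,0,0],[0,0,-0.02],120]
    - [[0,0,0],[0,0,-0.02],120]
    - [[0,0,0],[0,0,-0.02],120]
    - [[0,0,0],[0,0,-0.02],120]
    - [[0,0,0],[0,0,-0.02],120]

```text
clock: 33.25
tcp_pos: [0.5288, 0.0701, 0.0953]
orientation: [0.0, 0.609, 0.793, -0.0]
wrist_force: [-0.6, 0.2, 0.2]
finger_gap: 0.0447
grip_force: 0.0
```

carry_out:
  steps:
    - [[0,0,0],[0,0,-0.5],120]
    - [[0,0,0],[0,0,-1.5],120]
    - [[0,0,0],[0,0,-3],120]
    - [[0,0,0],[0,0,-5],120]
    - [[0,0,0],[0,0,-8],120]
    - [[0,0,0],[0,0,-11],120]
    - [[0,0,0],[-4,0,-12],120]
    - [[0,0,0],[-8,0,-12],120]

```text
clock: 34.25
tcp_pos: [0.5507, -0.0077, 0.2182]
orientation: [0.002, 0.609, 0.793, 0.001]
wrist_force: [1.1, 0.2, 0.1]
finger_gap: 0.0454
grip_force: 0.0
```

carry_out:
  steps:
    - [[0,0,0],[-4,0,0],120]
    - [[0,0,0],[-8,0,0],120]
    - [[0,0,0],[-12,0,0],120]
    - [[0,0,0],[-12,0,0],120]
    - [[0,0,0],[-12,0,0],120]
    - [[0,0,0],[-12,0,0],120]
    - [[0,0,0],[-12,0,0],120]
    - [[0,0,0],[-12,0,0],120]

```text
clock: 35.25
tcp_pos: [0.5803, -0.1225, 0.2155]
orientation: [0.0, 0.609, 0.793, 0.0]
wrist_force: [0.5, 0.8, -0.5]
finger_gap: 0.0451
grip_force: 0.0
```

```bash
python3 - <<'E'
from h import *
go(None)
im,d=env.read_camera('top');c=env.get_calibration('top')
vv,uu=np.mgrid[0:420,0:560];W=world(c,uu,vv,d)
m=(abs(W[...,0]-.5287)<.03)&(abs(W[...,1]-.07)<.03)&(W[...,2]>.1)&(W[...,2]<.16)
print(m.sum(),W[m].mean(0),np.median(W[m][:,2]) if m.any() else None)
im,_=env.read_camera('side');im=im[130:250,180:340,::-1]
cv2.imwrite('pics/s4.png',cv2.convertScaleAbs(cv2.resize(im,(800,600),interpolation=cv2.INTER_CUBIC),alpha=1.4))
E
```

```text
t 35.25 tcp [ 0.5803 -0.1225  0.2155] yaw 104.99 tilt [ 2.e-04 -1.e-04 -1.e+00] F [ 0.53  0.8  -0.47] gap 0.0451 [-0.34  0.35  0.06  1.28 -0.    0.97]
91 [0.52902089 0.07006632 0.12351722] 0.12487133671357986
```

View pics/s4.png

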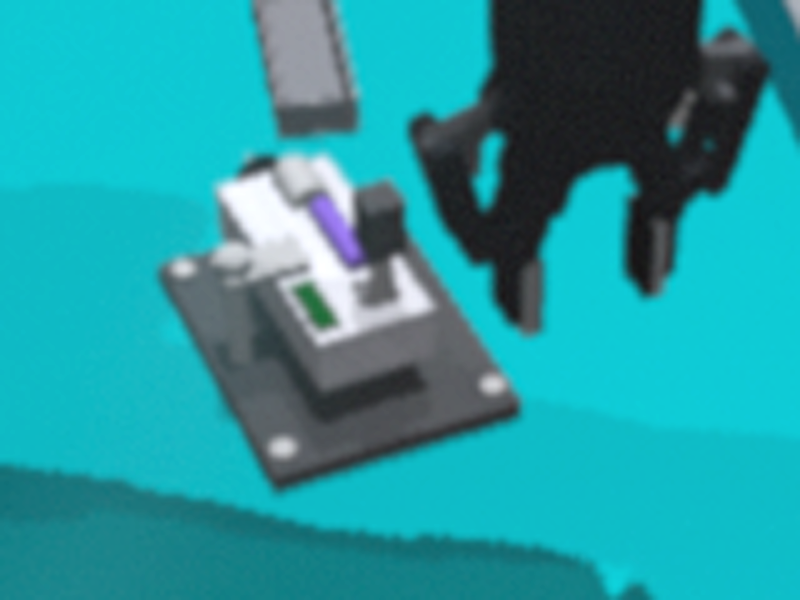

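The pin stands upright in the bore, shank at crop (377,290). Its head top measures 125 mm (43 + 82), so it is fully home, and the gripper is clear.

```bash
python3 -c "
from workcell import env
print(env.hand_in())"
```

```text
the job is handed in; nothing more can be done
None
```

The pin stands upright and released in the bore, fully home (head top measured at 125 mm) after the three touches, read at about 5, 5 and 7 N; the job was handed in at about 35 s and returned no verdict.

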